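Turn the slotted spindle nut on to its next slot and pin it

TASK

Lock the nut on the lapping spindle: turn the round slotted nut clockwise (seen from above, tightening; never slacken it) to the next slot that lines up with the cross hole, where the sprung lock pin drops in, and stop there without wrenching the nut against the pin. Then push the pin gently through the slot and the cross hole, fully home with its knob against the bracket, let go, and leave the loose stones, jar and eraser where they are.

Things in the scene. Friction and masses are not known exactly. Their poses are not given: they have to be found in the camera images.
- spindle_unit: Grey base plate 130 x 150 x 12 mm, fixed, with an upright spindle. Origin at bench level on the spindle axis; plate spans x -65..65, y -87..63 mm; z up. About the axis: grey housing, radius 46 tapering to 34 mm, top z 36; slotted nut z 40 to 78; bright threaded stud, diameter 25 mm, up to z 88. Pin bracket on the -y side.
- nut_rim (a point): On the spindle axis, 52 mm above the bench: middle of the dark steel nut's round knurled rim, diameter 52 mm, z 40 to 64 mm, gripped across any diameter. Above it the nut's crown, diameter 42 mm, z 64 to 78 mm, has six radial slots 7.4 mm wide, 60 degrees apart. Axes as spindle_unit; they do not turn with the nut.
- cross_hole (a point): On the spindle axis, 72 mm above the bench: centre of the cross hole, which runs through the stud along spindle_unit's y axis. Axes as spindle_unit.
- guide_block (a point): Centre of the aluminium block, 22 mm cube, that guides the lock pin: 41 mm to the -y side of the spindle axis, 72 mm above the bench, on a narrower post; foot 34 x 30 mm on the plate. Axes as spindle_unit.
- castle_nut (a joint): Turn of the nut from where it was found: rad, clockwise from above positive. It does not tell where the slots are: the next lies 0.25 to 0.85 rad clockwise. The nut turns stiffly, about 0.25 N m while moving, and stays where left. At a slot the pin snaps 4 to 5 mm in; after 0.1 to 0.2 rad more the slot's wall meets the pin and the moment climbs steeply. Easing it back 0.08 rad frees the pin.
- lock_pin: Pin 6 mm thick with black round knob, diameter 24, 10 mm thick; slides along spindle_unit's +y at x 0, z 72 mm. Origin: centre of the knob's outer face. Its y there: -88 mm as found, a 4 N spring pressing the tip on the crown; -84 to -81 sprung into a slot; -62 home, knob on the guide block. Past that it takes about 2 N and stays where left. Over 20 N sideways or 40 N endways bends it.
- opal: Rough brown stone with a pale blue top, 38 x 49 x 26 mm, loose beside the spindle; leave it. Origin at the centre of its underside.
- gem_jar: Round jar with a white snap lid, 50 mm across, 24 mm high, loose beside the spindle; leave it. Origin at the centre of its underside.
- stone: Rust-brown rough stone, 46 x 60 x 24 mm, loose on the right of the bench; leave it. Origin at the centre of its underside.
- rubber: Eraser in a blue sleeve, 21 x 42 x 12 mm, loose beside the spindle; leave it. Origin at the centre of its underside.
Mind the look-alikes: they are no part of the job. What is shaped like the spindle_unit but green or pink is not meant.

How it is judged:
On the way, in this order (a step that is already met when the one before it is completed fails the run):
1. the nut has been turned clockwise until the pin has sprung into the next slot (value of joint castle_nut above 0.1 rad and y of lock_pin in the frame of spindle_unit above -0.0845 m), for 0.2 s.
2. the pin is fully home (y of lock_pin in the frame of spindle_unit above -0.0635 m), for 0.2 s.
At the end, for the whole second after the job is handed in: The nut has been turned clockwise to its next slot (0.1 to 1.0 rad from where it was found) and is at rest; the lock pin stands in that slot and the cross hole, home to within 1.5 mm, and at rest (y of lock_pin in the frame of spindle_unit above -0.0635 m and value of joint castle_nut between 0.1 and 1 rad and velocity of joint castle_nut between -0.05 and 0.05 rad/s and linear speed of lock_pin below 0.01 m/s); the robot touches nothing.
It fails at once if the nut is slackened (turned anticlockwise by more than 0.06 rad from where it was found) (value of joint castle_nut below -0.06 rad).
It fails at once if the nut is wrenched against the lock pin with more than 20 N (contact force between lock_pin and anything else above 20 N and contact force between the fingers and lock_pin below 0.5 N).
It fails at once if the lock pin is pushed with more than 40 N (contact force between lock_pin and anything else above 40 N).
It fails at once if one of the loose bystanders is moved by more than 25 mm (distance of any of opal, gem_jar, stone, rubber from where it was at the start of the episode above 0.025 m).
It also fails if it takes over 64 s, if anything falls off the work surface, if the arm or the gripper's body presses on something with over 40 N, if the wrist force passes 120 N, or if a joint passes its speed limit or range.

ROBOT

A 6-joint arm with a two-finger parallel gripper is mounted at the origin on a cart in front of the work surface, level with it; the furniture and walls round the work are solid. World frame = base frame: x ahead of the robot, y to its left, z up, the work surface at z = 0. Lengths are in m, angles in rad, forces in N, time in s.
With the tool pointing down it reaches from about 0.25 to 0.775 m from the base axis. Payload 4 kg.
Tool frame: the origin (TCP) lies at the very end of the fingers, on their centre line; the grasp point (between the pads) lies 19 mm behind it; z points along the fingers, y is the line along which they close (so a half turn about z gives the same grasp; the last joint's range is limited). The gripper opens to 94 mm and grips with 3 to 60 N. Pads are 16 mm wide; open, the fingers measure 119 mm over their backs; the gripper's body (75 mm by 177 mm) begins 78 mm behind the grasp point.
Start: joints at [1.028, 0.087, 1.371, -0, 1.684, -0.103], TCP at [0.234, 0.498, 0.166] pointing down, gripper open.
Joint ranges: [-3.1, 3.1], [-0.76, 2.03], [0.27, 2.55], [-1.08, 4.22], [0.17, 2.65], [-2.57, 2.57]. Speed limits (rad/s): [2.79, 2.79, 3.14, 3.14, 3.14, 3.14].

INTERFACE

Orientations are given as [roll, pitch, yaw] about the fixed x, y, z axes, in that order (R = Rz(yaw) Ry(pitch) Rx(roll)).
In Python, from bench import robot gives the robot as it stands. The module is installed in compiled form; this text tells all that it offers.
- The arm moves only by the tool move_arm, never from a script. Its argument "deltas" is one flat list of numbers, 7 for each row, row after row: the turn, a rotation vector about the tool's x, y, z in rad, then the shift along the tool's x, y, z in cm, then the closure, from -1 (fully open) to 1 (shut). A call has 1 to 8 rows; each row is the pose to reach, as a shift and turn from the pose commanded when the call began, along the tool's axes at that moment; what a row does not reach only later rows make up. A row lasts 1/10 s, in which the tool goes at most 50 mm and 8.59 degrees, less where a joint would pass 70% of its speed; a pose out of reach is approached as far as the arm can. A call with a gripper value outside its range is refused whole. The fingers move at their own pace and stop on an object; the grip force is fixed at half the most. Time passes only in rows, so rows that repeat a pose let the fingers close. It gives the time, the measured TCP pose, the force, the opening and the grip force at its end, in the units of the state.
- robot.get_obs(): the state, without advancing time (a new reading comes with each control period).
- robot.snapshot(name): name is "scene" or "top" or "wrist"; returns a dict with "image" (420x560x3 uint8, red, green, blue), "depth" (420x560 float32, m along the optical axis (not along the pixel's ray), 0 where there is no reading), "fov_y" (degrees; the focal length in pixels is half the picture's height over the tangent of half this angle, whatever the lens; pixels are square), "cx", "cy" (the principal point, pixels), "origin" and "orientation" of the camera in the world; the wrist camera has in their place "T_tool_cam" (4x4, takes a point from camera to tool coordinates, whose origin is the TCP and whose axes are the flange's). Camera axes: x right, y up, looking along -z (the intrinsics and any distortion apply to the point x, -y, -z); pixel columns grow to the right and rows downward; lengths in m; the calibration is good to about 2 mm. A picture is of the moment at which its call begins: read the wrist's pose just before it.
- robot.close_job(): hands the job in; it is judged then, once.
The state is a dict: "time": time; "joint_positions": joint angles; "qvel": joint speeds; "joint_torque": joint torques, N m; "tool_pos": TCP position; "ee_rot": TCP orientation; "wrist_force": force on the tool from outside, world axes, zero at the start; "wrist_torque": the same for the moment, N m; "width": finger opening in m; "finger_force": force on a finger pad.
Only numpy, scipy, OpenCV 4.12 (cv2) and the standard library are available. Lean on these libraries where they do the work, as an engineer would, in place of code of your own. Each camera call takes 0.05 s, during which the arm holds its last target. There are 200 camera calls.

## Working session

There is one attempt and no reset: what is moved stays moved. The work goes in short steps, Python scripts to look and compute and a tool call to move; the robot and the scene stay as the last step left them, time stands still between calls to the robot, and variables do not carry over. Pictures are saved under pics/ and viewed, at most 10 in all, crops included, and the job is handed in when it is done.

Besides the shell and the picture viewer there is one more tool, called after ">>>" by a JSON object that holds its "fn" and its "kwargs", one argument or row to a line. move_arm: Moves the arm, as the interface text tells. Its arguments: {"type":"object","properties":{"deltas":{"type":"array","items":{"type":"number"}}},"required":["deltas"]}

```bash
mkdir -p pics; cat > h.py <<'E'
import numpy as np, cv2
from scipy.spatial.transform import Rotation as R
from bench import robot
def snap(n,f=None):
    o=robot.get_obs(); s=robot.snapshot(n)
    if f: cv2.imwrite(f,s["image"][:,:,::-1])
    if n=="wrist":
        T=np.eye(4);T[:3,:3]=R.from_euler('xyz',o["ee_rot"]).as_matrix();T[:3,3]=o["tool_pos"]
        s["T"]=T@s["T_tool_cam"]
    else:
        T=np.eye(4);q=np.array(s["orientation"],float)
        T[:3,:3]=q if q.shape==(3,3) else (R.from_euler('xyz',q).as_matrix() if q.size==3 else R.from_quat(q).as_matrix())
        T[:3,3]=s["origin"];s["T"]=T
    return s
def rays(s,uv):
    uv=np.atleast_2d(uv).astype(float);f=210/np.tan(np.radians(s["fov_y"])/2)
    d=np.c_[(uv[:,0]-s["cx"])/f,-(uv[:,1]-s["cy"])/f,-np.ones(len(uv))]
    return d@s["T"][:3,:3].T
def plane(s,uv,z):
    d=rays(s,uv);o=s["T"][:3,3];return o+d*((z-o[2])/d[:,2])[:,None]
def depthpts(s,uv):
    uv=np.atleast_2d(uv).astype(int);return s["T"][:3,3]+rays(s,uv)*s["depth"][uv[:,1],uv[:,0]][:,None]
E
python3 - <<'E'
from h import *
print(robot.get_obs())
for n in("top","scene","wrist"):
    s=snap(n,f"pics/{n}0.png");print(n,{k:s[k] for k in s if k not in("image","depth")})
a=cv2.imread("pics/top0.png");b=cv2.imread("pics/scene0.png")
E
```

```text
{'time': 0.0, 'joint_positions': array([ 1.02789085e+00,  8.79730663e-02,  1.37218748e+00,  1.05130215e-05,
        1.68360186e+00, -1.03090889e-01]), 'qvel': array([ 6.65331214e-05,  6.68443573e-04,  1.29969274e-03,  2.04148582e-03,
        2.40177479e-03, -1.94621815e-04]), 'joint_torque': array([ 1.02149632e-03, -3.40181315e+01, -3.02432477e+01,  7.19210389e-02,
        3.29029234e-02, -1.76669510e-04]), 'tool_pos': array([0.23385283, 0.49713248, 0.16472827]), 'ee_rot': array([-3.13943550e+00, -2.33678773e-04,  2.70177898e+00]), 'wrist_force': array([-0.57955707,  0.48497949, -0.07181741]), 'wrist_torque': array([0.04303337, 0.01502534, 0.06745444]), 'finger_force': 0.0, 'width': 0.09415900299599718}
top {'fov_y': 50.16722891666584, 'cx': 281.9720609759005, 'cy': 211.22769288819885, 'origin': array([0.38819255, 0.07425119, 1.25469014]), 'orientation': array([ 1.62217453e-01,  1.23644583e-03, -1.56380831e+00]), 'T': array([[ 6.98795352e-03,  9.86848876e-01, -1.61494473e-01,
         3.88192552e-01],
       [-9.99974820e-01,  6.69652832e-03, -2.34878702e-03,
         7.42511901e-02]
[... 625 characters left out ...]
  ]])}
wrist {'fov_y': 67.04024861598103, 'cx': 280.83223419824685, 'cy': 219.06809208578974, 'T_tool_cam': array([[-6.33475596e-04,  9.72913619e-01,  2.31168095e-01,
         6.73576276e-02],
       [ 9.99999724e-01,  5.26503198e-04,  5.24437805e-04,
         1.21475084e-03],
       [ 3.88521942e-04,  2.31168364e-01, -9.72913684e-01,
        -2.20141521e-01],
       [ 0.00000000e+00,  0.00000000e+00,  0.00000000e+00,
         1.00000000e+00]]), 'T': array([[ 0.42629511, -0.88034583, -0.20799928,  0.1736595 ],
       [ 0.90458117,  0.41428169,  0.10051657,  0.52733009],
       [-0.00231904, -0.23100196,  0.97295052,  0.38498473],
       [ 0.        ,  0.        ,  0.        ,  1.        ]])}
```

View pics/top0.png

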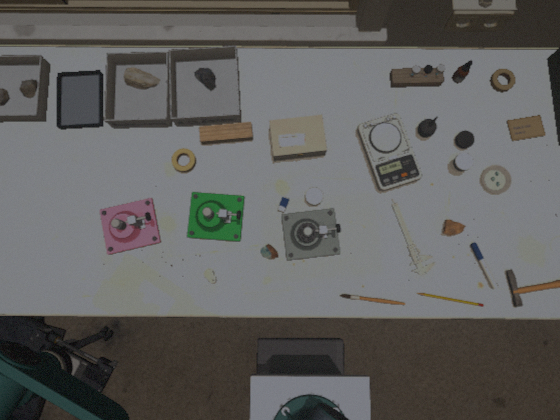

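View pics/scene0.png

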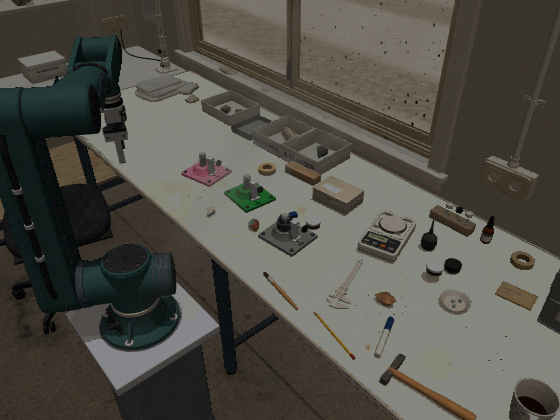

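The top view shows the grey unit at about (311,233), with its bracket to the image right (world -y). The opal is at (269,252), the jar at (314,196) and the eraser at (284,204). The green and pink units are decoys. Next I'll locate the grey unit.

```bash
python3 - <<'E'
from h import *
s=snap("top")
c=np.array([(283,211),(338,208),(341,256),(286,260)])
p=plane(s,c,.012);print(p.round(3),np.linalg.norm(np.diff(p,axis=0),axis=1))
print("knob",plane(s,[(336,229)],.084)," stud",plane(s,[(310,231)],.088))
im=s["image"][190:280,250:370,::-1];cv2.imwrite("pics/topc.png",cv2.resize(im*1,None,fx=6,fy=6,interpolation=cv2.INTER_CUBIC))
E
```

```text
[[ 0.592  0.074  0.012]
 [ 0.602 -0.08   0.012]
 [ 0.467 -0.087  0.012]
 [ 0.455  0.065  0.012]] [0.1547677  0.13457698 0.15227876]
knob [[ 0.53342777 -0.06520693  0.084     ]]  stud [[0.52719854 0.0033408  0.088     ]]
```

View pics/topc.png

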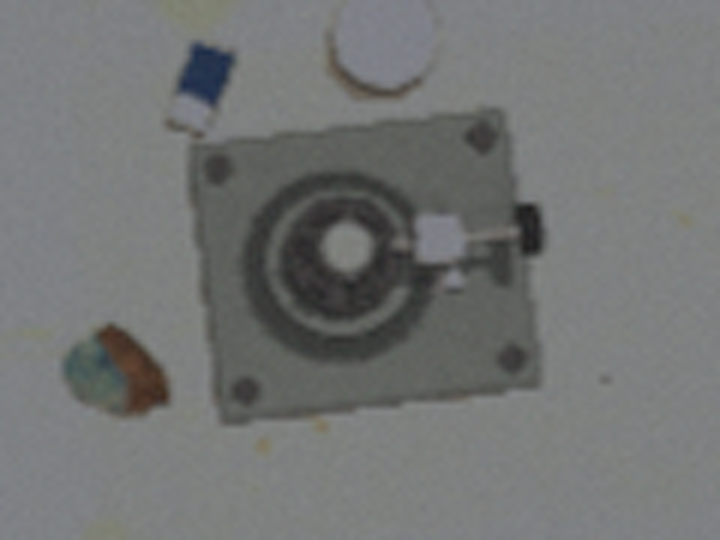

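>>> {"fn": "move_arm", "kwargs": {
  "deltas": [0,0,1.05,-47.5,-32.1,1.0,-1,0,0,1.05,-47.5,-32.1,1.0,-1,0,0,1.05,-47.5,-32.1,1.0,-1,0,0,1.05,-47.5,-32.1,1.0,-1,0,0,1.05,-47.5,-32.1,1.0,-1,0,0,1.05,-47.5,-32.1,1.0,-1,0,0,1.05,-47.5,-32.1,1.0,-1,0,0,1.05,-47.5,-32.1,1.0,-1]
}}

```text
time: 1.0
tool_pos: [0.4393, 0.1521, 0.1589]
ee_rot: [3.141, -0.0, 1.649]
wrist_force: [0.2, 0.5, 0.4]
width: 0.0942
finger_force: 0.0
```

```bash
cat >> h.py <<'E'
def go(p,yaw):
    o=robot.get_obs();M=R.from_euler('xyz',o["ee_rot"]);G=R.from_euler('xyz',[np.pi,0,yaw])
    print("t",o["time"],"pos",o["tool_pos"].round(4),"rpy",o["ee_rot"].round(3),"rot",(M.inv()*G).as_rotvec().round(3),"shift cm",(100*M.inv().apply(np.array(p)-o["tool_pos"])).round(2))
E
python3 -c "
from h import *
go([.527,.004,.15],1.646)"
```

```text
t 1.0 pos [0.4393 0.1521 0.1589] rpy [ 3.141 -0.     1.649] rot [ 0.001 -0.     0.003] shift cm [-15.45   7.58   0.89]
```

>>> {"fn": "move_arm", "kwargs": {
  "deltas": [0,0,0,-15.4,7.6,0.9,-1,0,0,0,-15.4,7.6,0.9,-1,0,0,0,-15.4,7.6,0.9,-1,0,0,0,-15.4,7.6,0.9,-1,0,0,0,-15.4,7.6,0.9,-1,0,0,0,-15.4,7.6,0.9,-1]
}}

```text
time: 1.6
tool_pos: [0.5265, 0.0068, 0.1495]
ee_rot: [-3.14, -0.001, 1.651]
wrist_force: [-1.1, -0.2, -0.1]
width: 0.0943
finger_force: 0.0
```

```bash
python3 -c "
from h import *
go([.527,.004,.15],1.646)
s=snap('wrist','pics/w1.png');im=cv2.imread('pics/w1.png');cv2.imwrite('pics/w1b.png',cv2.convertScaleAbs(im,alpha=1.8))
np.savez('w1.npz',image=s['image'],depth=s['depth'],T=s['T'],fov_y=s['fov_y'],cx=s['cx'],cy=s['cy'])"
```

```text
t 1.6 pos [0.5265 0.0068 0.1495] rpy [-3.140e+00 -1.000e-03  1.651e+00] rot [-0.001 -0.001  0.005] shift cm [-0.28  0.03 -0.05]
```

View pics/w1b.png

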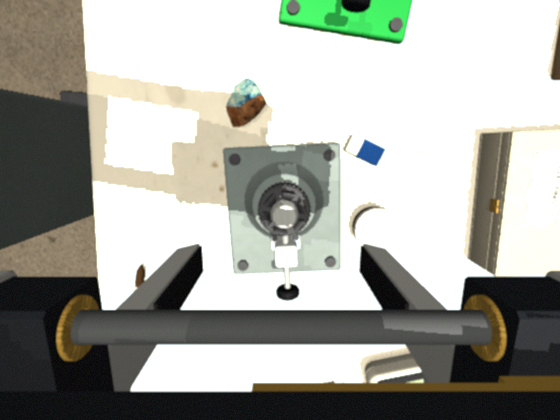

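The wrist view shows the unit upright with the stud at about (286,213), the guide block at (287,253) and the knob at (287,292). The gripper doesn't hide any of them.

```bash
python3 - <<'E'
from h import *
s=dict(np.load('w1.npz'))
vv,uu=np.mgrid[130:305,215:350];P=depthpts(s,np.c_[uu.ravel(),vv.ravel()]);ok=s["depth"][vv,uu].ravel()>0
P=P[ok];z=P[:,2]
for lo,hi in((.084,.092),(.074,.081),(.079,.0855)):
    m=(z>lo)&(z<hi);q=P[m];print(lo,m.sum(),q.mean(0).round(4),(q.max(0)+q.min(0))[:2]/2)
# plate via mask
m=(abs(P[:,2]-.012)<.006);r=cv2.minAreaRect((P[m,:2]*1000).astype(np.float32));print("plate",r)
im=s["image"][170:310,230:345,::-1];cv2.imwrite("pics/w1c.png",cv2.convertScaleAbs(cv2.resize(im,None,fx=4.2,fy=4.2,interpolation=cv2.INTER_CUBIC),alpha=2))
E
```

```text
0.084 894 [ 0.5305 -0.0057  0.0873] [ 0.53019293 -0.0255516 ]
0.074 918 [ 0.5311 -0.0087  0.078 ] [ 0.52898587 -0.02170284]
0.079 968 [ 0.5328 -0.0246  0.0825] [ 0.52860359 -0.021837  ]
plate ((534.7752075195312, 0.9521942138671875), (140.47239685058594, 153.32968139648438), 6.991374969482422)
```

View pics/w1c.png

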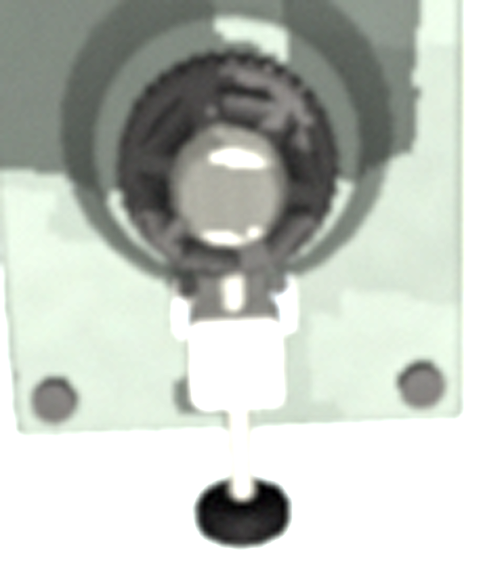

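```bash
python3 - <<'E'
from h import *
s=dict(np.load('w1.npz'))
vv,uu=np.mgrid[130:305,215:350];uv=np.c_[uu.ravel(),vv.ravel()];P=depthpts(s,uv)
st=P[(P[:,2]>.0835)&(uv[:,1]<234)];print("stud",cv2.minEnclosingCircle((st[:,:2]*1000).astype(np.float32)),st.mean(0),len(st))
bl=P[(P[:,2]>.081)&(P[:,2]<.0855)&(uv[:,1]>242)&(uv[:,1]<272)];print("block",cv2.minAreaRect((bl[:,:2]*1000).astype(np.float32)))
g=s["image"].mean(2)
kn=uv[(g.ravel()<22)&(uv[:,1]>280)];print("knob",kn.mean(0),len(kn),plane(s,[kn.mean(0)],.076))
print("px stud",plane(s,[(284.8,215.2)],.088))
# top-down rectified crown view, plane z=.078
c=np.array([st[:,0].mean(),st[:,1].mean()])
f=210/np.tan(np.radians(s["fov_y"])/2);T=np.linalg.inv(s["T"])
def proj(X):
    q=X@T[:3,:3].T+T[:3,3];return np.c_[s["cx"]+f*q[:,0]/-q[:,2],s["cy"]-f*q[:,1]/-q[:,2]]
a=np.radians(np.arange(0,360,1.));rr=np.arange(.014,.028,.00025)
A,RR=np.meshgrid(a,rr);X=np.c_[c[0]+RR.ravel()*np.cos(A.ravel()),c[1]+RR.ravel()*np.sin(A.ravel()),np.full(A.size,.078)]
m=proj(X).reshape(*A.shape,2).astype(np.float32)
pol=cv2.remap(s["image"][:,:,::-1],m,None,cv2.INTER_CUBIC);dep=cv2.remap(s["depth"],m,None,cv2.INTER_NEAREST)
zz=s["T"][2,3]+rays(s,m.reshape(-1,2))[:,2]*dep.ravel();zz=zz.reshape(A.shape)
b=(rr>.016)&(rr<.020)
prof=np.median(zz[b],0)*1000
for k in range(0,360,20):print(k,prof[k:k+20:2].round(0).astype(int),pol[b].mean((0,2))[k:k+20:2].round(0).astype(int))
v=cv2.convertScaleAbs(cv2.resize(pol,(720,230)),alpha=2.5)
d=cv2.resize(np.clip((zz-.06)/.022*255,0,255).astype(np.uint8),(720,230),interpolation=cv2.INTER_NEAREST)
cv2.imwrite("pics/pol.png",np.vstack([v,cv2.cvtColor(d,cv2.COLOR_GRAY2BGR)]))
E
```

```text
stud ((527.4883422851562, 37.07199478149414), 37.9965705871582) [0.52791584 0.01630287 0.10896568] 635
block ((533.4949340820312, -29.5614070892334), (21.687131881713867, 21.934162139892578), 9.039012908935547)Traceback (most recent call last):
  File "<stdin>", line 7, in <module>
ValueError: operands could not be broadcast together with shapes (235200,) (23625,)
```

```bash
cat > pol.py <<'E'
from h import *
s=dict(np.load('w1.npz'))
vv,uu=np.mgrid[130:305,215:350];uv=np.c_[uu.ravel(),vv.ravel()];P=depthpts(s,uv)
st=P[(P[:,2]>.0835)&(P[:,2]<.093)&(uv[:,1]<232)&(uv[:,1]>195)]
print("stud",cv2.minEnclosingCircle((st[:,:2]*1000).astype(np.float32)),st.mean(0),len(st))
g=s["image"].mean(2)[130:305,215:350].ravel()
kn=uv[(g<22)&(uv[:,1]>280)];print("knob",kn.mean(0),len(kn),plane(s,[kn.mean(0)],.076))
print("px stud",plane(s,[(284.8,215.2)],.088))
c=np.array([.5293,.0112]) if 0 else st[:,:2].mean(0)
f=210/np.tan(np.radians(s["fov_y"])/2);T=np.linalg.inv(s["T"])
def proj(X):
    q=X@T[:3,:3].T+T[:3,3];return np.c_[s["cx"]+f*q[:,0]/-q[:,2],s["cy"]-f*q[:,1]/-q[:,2]]
a=np.radians(np.arange(0,360,1.));rr=np.arange(.013,.027,.00025)
A,RR=np.meshgrid(a,rr);X=np.c_[c[0]+RR.ravel()*np.cos(A.ravel()),c[1]+RR.ravel()*np.sin(A.ravel()),np.full(A.size,.078)]
m=proj(X).reshape(*A.shape,2).astype(np.float32)
pol=cv2.remap(s["image"][:,:,::-1],m,None,cv2.INTER_CUBIC);dep=cv2.remap(s["depth"],m,None,cv2.INTER_NEAREST)
zz=s["T"][2,3]+rays(s,m.reshape(-1,2))[:,2]*dep.ravel();zz=zz.reshape(A.shape)
b=(rr>.016)&(rr<.020)
prof=np.mean(zz[b],0)*1000
print("z/mm every 3deg",prof[::3].round(0).astype(int))
ph=np.angle(np.sum((78-np.clip(prof,64,78))*np.exp(6j*a)))/6;print("slot phase deg mod 60",np.degrees(ph)%60)
v=cv2.convertScaleAbs(cv2.resize(pol,(720,230)),alpha=2.5)
d=cv2.resize(np.clip((zz-.06)/.022*255,0,255).astype(np.uint8),(720,230),interpolation=cv2.INTER_NEAREST)
cv2.imwrite("pics/pol.png",np.vstack([v,cv2.cvtColor(d,cv2.COLOR_GRAY2BGR)]))
E
python3 pol.py
```

```text
stud ((528.5722045898438, 10.736008644104004), 12.794506072998047) [0.52841142 0.01174958 0.08860539] 589
knob [287.55974843 291.37106918] 159 [[ 0.53909768 -0.06900303  0.076     ]]
px stud [[0.52952126 0.01175968 0.088     ]]
z/mm every 3deg [ 72  79  79  79  79  78  79  78  79  80  79  79  79  77  71  66  65  66
  66  66  65  77  79  79  79  78  79  79  79  78  79  79  79  79  74  65
  65  65  66  65  65  67  76  79  79  79  79  79  78  79  79  79  79  79
  79  73  66  66  66  66  66  68  73  77  79  79  78  79  79  79  78  79
  80  79  79  68  66  65  66  65  65  69  75  79  79  79  79  79  79  79
  79  79  80  78  70  65  65  66  66  66  65  68  77  78  78 138  79  80
  79  79  79  78  78  75  71  67  65  66  66  65]
slot phase deg mod 60 53.118769704994435
```

View pics/pol.png

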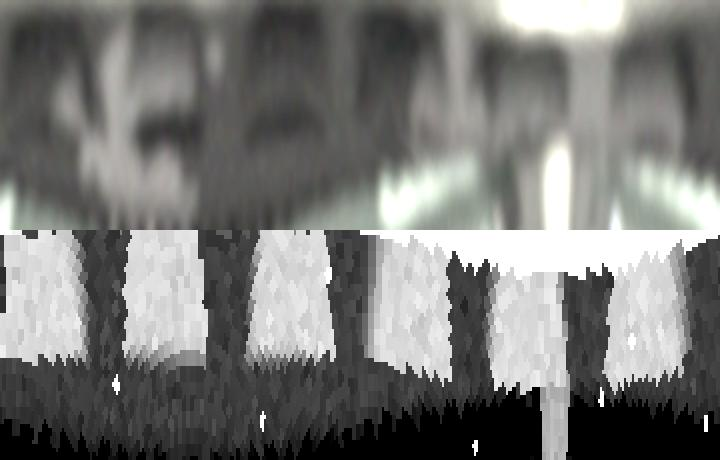

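Depth shows slots at about 53, 113, 173, 233 and 293° and the pin at 277°. The next slot is therefore about 16° (0.28 rad) clockwise. The spindle axis is near (0.5286, 0.0112) with yaw about 0.125.

```bash
python3 -c "
from h import *
go([.5286,.0112,.041],1.836)"
```

```text
t 1.65 pos [0.5264 0.0074 0.1498] rpy [-3.141e+00 -1.000e-03  1.652e+00] rot [-0.    -0.001 -0.184] shift cm [ 0.35  0.26 10.88]
```

>>> {"fn": "move_arm", "kwargs": {
  "deltas": [0,0,-0.184,0.35,0.26,0,-1,0,0,-0.184,0.35,0.26,3,-1,0,0,-0.184,0.35,0.26,5,-1,0,0,-0.184,0.35,0.26,7,-1,0,0,-0.184,0.35,0.26,7,-1,0,0,-0.184,0.35,0.26,7,-1]
}}

```text
time: 2.25
tool_pos: [0.5288, 0.0116, 0.0804]
ee_rot: [3.141, -0.0, 1.838]
wrist_force: [0.8, -1.3, 0.1]
width: 0.094
finger_force: 0.0
```

```bash
python3 -c "
from h import *
go([.5286,.0112,.041],1.836)"
```

```text
t 2.25 pos [0.5288 0.0116 0.0804] rpy [ 3.141 -0.     1.838] rot [ 0.    -0.     0.002] shift cm [-0.03 -0.03  3.94]
```

>>> {"fn": "move_arm", "kwargs": {
  "deltas": [0,0,0,0,0,2,-1,0,0,0,0,0,3.9,-1,0,0,0,0,0,3.9,-1,0,0,0,0,0,3.9,1,0,0,0,0,0,3.9,1,0,0,0,0,0,3.9,1,0,0,0,0,0,3.9,1,0,0,0,0,0,3.9,1]
}}

```text
time: 3.05
tool_pos: [0.5295, 0.0103, 0.0414]
ee_rot: [3.141, 0.0, 1.836]
wrist_force: [0.3, 0.7, -0.1]
width: 0.0576
finger_force: 0.0
```

```bash
python3 -c "
from h import *
o=robot.get_obs();print(o['wrist_force'],o['wrist_torque'],o['width'],o['finger_force'])
go([.5286,.0112,.041],1.836)
s=snap('wrist','pics/w2.png');im=cv2.imread('pics/w2.png');cv2.imwrite('pics/w2b.png',cv2.convertScaleAbs(im,alpha=2))"
```

```text
[ 0.28439051  0.69347962 -0.11207109] [-0.05653744  0.05668298  0.04982526] 0.05758519278028238 0.0
t 3.05 pos [0.5295 0.0103 0.0414] rpy [3.141 0.    1.836] rot [ 0.001  0.    -0.   ] shift cm [ 0.11 -0.07  0.04]
```

View pics/w2b.png

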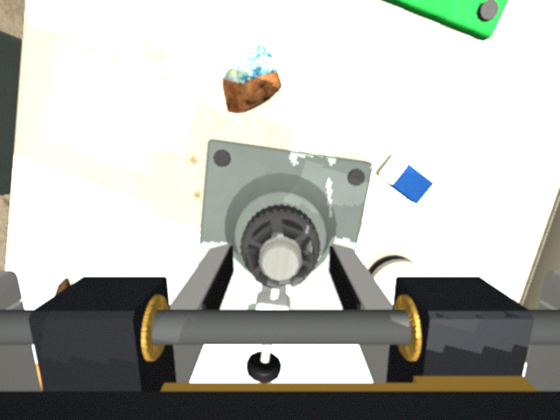

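The nut sits between the fingers, still closing, and the knob is visible at (264,366) even in the gripping pose. The wrist camera can watch it spring in.

>>> {"fn": "move_arm", "kwargs": {
  "deltas": [0,0,0,0,0,0,1,0,0,0,0,0,0,1,0,0,0,0,0,0,1,0,0,0,0,0,0,1]
}}

```text
time: 3.5
tool_pos: [0.5289, 0.0103, 0.0408]
ee_rot: [-3.141, -0.0, 1.836]
wrist_force: [-0.7, -1.2, 0.6]
width: 0.024
finger_force: 30.0
```

```bash
cat > knob.py <<'E'
from h import *
o=robot.get_obs();print("t",o['time'],o['tool_pos'].round(4),o['ee_rot'].round(3),"F",o['wrist_force'].round(1),"M",o['wrist_torque'].round(2),o['width'].round(4),round(o['finger_force'],1))
s=snap('wrist');g=s["image"].mean(2);psi=.125;A=np.array([.5286,.0112])
# knob: darkest blob near its projected place, measured on plane z=.072, unit frame
T=np.linalg.inv(s["T"]);f=210/np.tan(np.radians(s["fov_y"])/2)
U=np.array([[np.cos(psi),-np.sin(psi)],[np.sin(psi),np.cos(psi)]])
X=np.r_[A+U@[0,-.079],.076];q=T[:3,:3]@X+T[:3,3];u,v=s["cx"]-f*q[0]/q[2],s["cy"]+f*q[1]/q[2]
vv,uu=np.mgrid[int(v)-22:int(v)+16,int(u)-25:int(u)+25];m=(g[vv,uu]<25).astype(np.uint8)
n,l,st,c=cv2.connectedComponentsWithStats(m);k=np.argmin([abs(c[i]-[25,22]).sum()+(1e3 if st[i,4]<80 else 0) for i in range(1,n)])+1
p=np.array([uu[l==k].mean(),vv[l==k].mean()]);print("knob px",p.round(2),st[k],"unit xy mm",(1000*(plane(s,[p],.072)[0,:2]-A)@U).round(2))
d=depthpts(s,np.c_[uu[l==k],vv[l==k]]);d=d[(d[:,2]>.055)&(d[:,2]<.09)];print("knob depth: top y mm",(1000*(d[d[:,2]>.08][:,:2]-A)@U).mean(0).round(2),len(d))
E
python3 knob.py
```

```text
Traceback (most recent call last):
  File "knob.py", line 2, in <module>
    o=robot.get_obs();print("t",o['time'],o['tool_pos'].round(4),o['ee_rot'].round(3),"F",o['wrist_force'].round(1),"M",o['wrist_torque'].round(2),o['width'].round(4),round(o['finger_force'],1))
                                                                                                                                                   ^^^^^^^^^^^^^^^^
AttributeError: 'float' object has no attribute 'round'
```

```bash
sed -i "s/o\['width'\].round(4)/o['width']/" knob.py; python3 knob.py; python3 -c "
from h import *
s=snap('wrist');im=s['image'][:,:,::-1];cv2.imwrite('pics/w3b.png',cv2.convertScaleAbs(im,alpha=2))
"
```

```text
t 3.5 [0.5289 0.0103 0.0408] [-3.141 -0.     1.836] F [-0.7 -1.2  0.6] M [-0.1   0.19  0.01] 0.024012408884708483 30.0
knob px [263.79 366.72] [ 10  11  32  27 480] unit xy mm [  0.16 -83.3 ]
knob depth: top y mm [ -0.45 -79.07] 479
```

View pics/w3b.png

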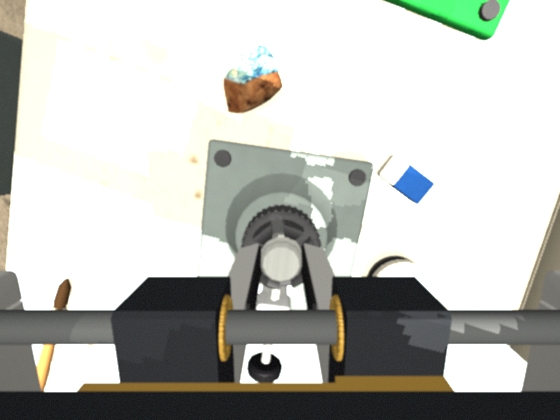

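The fingers have closed to 24 mm around something in front of the nut rim: their tips overlap the nut at about (243,260) and (318,260). I'll check the heights there.

```bash
python3 - <<'E'
from h import *
s=snap('wrist');psi=.125;A=np.array([.5286,.0112]);U=np.array([[np.cos(psi),-np.sin(psi)],[np.sin(psi),np.cos(psi)]])
for n,c in dict(stud=282,fl=243,fr=320,fl2=236,fr2=327).items():
  for r in range(215,290,6):
    p=depthpts(s,[(c,r)])[0];t=np.r_[s["depth"][r,c]];q=np.linalg.inv(s["T"]@np.linalg.inv(s["T_tool_cam"]))@np.r_[p,1]
    print(n,r,"unit",(1000*np.r_[(p[:2]-A)@U,p[2]]).round(0),"tool",(q[:3]*1000).round(0))
E
```

```text
stud 215 unit [-2. 23. 65.] tool [ 24.   1. -24.]
stud 221 unit [-2. 21. 71.] tool [ 22.   1. -30.]
stud 227 unit [-1. 15. 65.] tool [ 16.   1. -24.]
stud 233 unit [-0. 11. 65.] tool [ 12.   1. -25.]
stud 239 unit [-1. 12. 79.] tool [ 13.   1. -38.]
stud 245 unit [-0. 10. 87.] tool [ 11.   1. -46.]
stud 251 unit [-0.  8. 89.] tool [  9.   1. -49.]
stud 257 unit [ 0.  4. 90.] tool [  5.   1. -49.]
stud 263 unit [ 1.  1. 90.] tool [  1.   1. -49.]
stud 269 unit [ 1. -3. 90.] tool [ -2.   1. -50.]
stud 275 unit [ 2. -7. 89.] tool [ -6.   1. -48.]
stud 281 unit [  3. -11.  89.] tool [-10.   1. -49.]
stud 287 unit [  6. -32.  52.] tool [-31.   1. -12.]
fl 215 unit [-29.  13.  39.] tool [ 18. -27.   2.]
fl 221 unit [-29.   9.  37.] tool [ 13. -27.   3.]
fl 227 unit [-28.   4.  36.] tool [  9. -28.   5.]
fl 233 unit [-28.  -0.  38.] tool [  5. -27.   3.]
fl 239 unit [-25.   4.  65.] tool [  8. -24. -24.]
fl 245 unit [-24.  -1.  64.] tool [  4. -24. -23.]
fl 251 unit [-22.   6.  95.] tool [ 10. -21. -54.]
fl 257 unit [-20.   7. 105.] tool [ 11. -19. -64.]
fl 263 unit [-19.   7. 114.] tool [ 
[... 1467 characters left out ...]
-94.]
fl2 287 unit [-19.   6. 139.] tool [ 10. -18. -98.]
fr2 215 unit [33. 19. 26.] tool [15. 35. 14.]
fr2 221 unit [33. 15. 29.] tool [11. 35. 12.]
fr2 227 unit [34. 11. 32.] tool [ 7. 35.  9.]
fr2 233 unit [34.  8. 36.] tool [ 4. 34.  5.]
fr2 239 unit [35.  2. 34.] tool [-1. 35.  7.]
fr2 245 unit [36. -3. 30.] tool [-7. 35. 11.]
fr2 251 unit [ 38. -10.  24.] tool [-14.  37.  17.]
fr2 257 unit [ 41. -17.  16.] tool [-22.  38.  24.]
fr2 263 unit [ 22.  13. 114.] tool [ 11.  23. -73.]
fr2 269 unit [ 20.  13. 122.] tool [ 11.  22. -81.]
fr2 275 unit [ 20.  12. 128.] tool [ 10.  21. -87.]
fr2 281 unit [ 19.  12. 134.] tool [ 10.  20. -93.]
fr2 287 unit [ 18.  12. 141.] tool [  11.   19. -100.]
```

```bash
python3 - <<'E'
from h import *
s=snap('wrist');psi=.125;A=np.array([.5286,.0112]);U=np.array([[np.cos(psi),-np.sin(psi)],[np.sin(psi),np.cos(psi)]])
uv=np.array([(c,r) for r in range(205,275,3) for c in range(228,342,4)])
P=depthpts(s,uv);print("z mm, cols",list(range(228,342,4)))
for r,row in zip(range(205,275,3),(P[:,2]*1000).round(0).astype(int).reshape(-1,29)):print(r,*row)
im=s["image"][200:300,215:345,::-1];cv2.imwrite("pics/w4.png",cv2.convertScaleAbs(cv2.resize(im,None,fx=5,fy=5,interpolation=cv2.INTER_CUBIC),alpha=2.2))
E
```

```text
z mm, cols [228, 232, 236, 240, 244, 248, 252, 256, 260, 264, 268, 272, 276, 280, 284, 288, 292, 296, 300, 304, 308, 312, 316, 320, 324, 328, 332, 336, 340]
205 12 17 21 28 32 38 38 37 36 38 37 37 46 37 38 37 37 36 37 37 37 37 33 28 25 18 14 12 13
208 14 17 24 31 36 38 38 37 38 38 50 50 57 52 53 55 47 45 37 36 38 37 36 31 26 20 16 13 12
211 16 20 27 32 39 37 38 36 37 51 61 59 63 64 62 62 57 57 50 37 37 37 37 34 28 22 17 14 14
214 16 23 29 36 38 37 37 48 53 58 64 65 64 65 65 65 65 64 57 45 38 38 38 37 28 24 20 13 13
217 17 25 31 37 37 38 37 60 63 64 65 66 65 65 66 66 66 64 64 57 38 37 37 38 33 26 20 13 13
220 19 27 34 38 37 38 57 63 65 65 66 65 65 65 67 65 66 65 64 65 63 39 36 38 36 27 20 13 13
223 19 27 35 37 39 47 63 66 66 66 69 66 65 65 74 74 71 66 65 66 64 57 37 37 37 30 21 15 14
226 19 28 37 38 36 59 65 64 66 72 77 66 66 65 80 79 79 73 67 65 64 63 37 37 37 29 23 15 14
229 19 30 37 37 38 64 65 66 72 78 79 64 66 65 78 79 80 78 76 66 65 64 38 37 37 30 22 14 13
232 20 29 38 37 61 66 65 73 79 78 79 65 65 66 79 79 79 78 79 66 67 65 63 37 37 32 22 13 14
235 21 30 38 38 63 66 65 79 77 79
[... 635 characters left out ...]
9 86 89 91 90 90 89 88 89 89 88 86 100 104 103 103 103 103 14 13 13 15
259 15 14 108 107 108 107 108 103 87 90 89 89 89 90 88 89 89 90 87 104 107 107 108 108 107 14 14 14 14
262 12 13 112 112 112 111 112 108 87 88 89 91 90 90 90 89 90 89 88 109 112 112 112 112 112 112 13 15 13
265 13 116 116 116 117 117 116 112 87 90 90 90 89 88 90 90 89 89 87 110 115 116 261 116 116 115 15 13 14
268 13 120 120 120 119 120 121 116 89 89 90 88 90 89 89 90 89 90 87 110 116 120 120 121 119 119 12 13 13
271 13 123 123 124 123 124 121 116 89 90 90 89 89 89 90 89 89 91 78 111 120 123 123 123 124 123 123 12 13
274 126 127 126 128 126 127 123 117 89 88 89 88 89 89 90 91 90 88 78 110 123 127 127 127 126 126 127 13 13
```

View pics/w4.png

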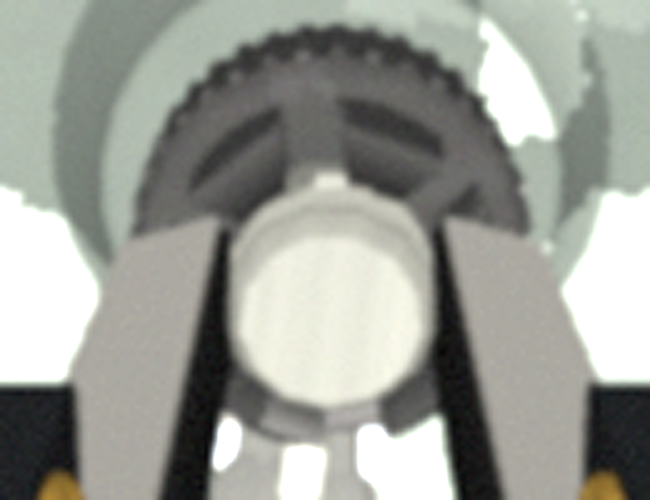

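The close-up shows the fingertips are on the bright stud above the crown, at z about 82–88 mm, although the reported TCP z is 41 mm. The 24 mm opening matches the 25 mm stud. The real fingertips therefore sit about 40 mm behind the reported TCP. I'll open and measure the finger tips and body before going lower.

>>> {"fn": "move_arm", "kwargs": {
  "deltas": [0,0,0,0,0,0,-1,0,0,0,0,0,0,-1,0,0,0,0,0,0,-1,0,0,0,0,0,0,-1,0,0,0,0,0,0,-1,0,0,0,0,0,0,-1,0,0,0,0,0,0,-1,0,0,0,0,0,0,-1]
}}

```text
time: 4.5
tool_pos: [0.5292, 0.0104, 0.0409]
ee_rot: [3.142, -0.0, 1.836]
wrist_force: [0.3, 0.3, -0.2]
width: 0.0847
finger_force: 0.0
```

```bash
python3 - <<'E'
from h import *
print(robot.get_obs()["width"])
s=snap('wrist');vv,uu=np.mgrid[0:420,0:560];uv=np.c_[uu.ravel(),vv.ravel()]
P=depthpts(s,uv);Ti=np.linalg.inv(s["T"]@np.linalg.inv(s["T_tool_cam"]));Q=((P@Ti[:3,:3].T+Ti[:3,3])*1000).reshape(420,560,3)
for c in (110,130,150,165,180,190,195,200,205,280):
  print(c,[(r,*Q[r,c].round(0).astype(int)) for r in range(236,416,8)][:] if c in(130,190,280) else [(r,*Q[r,c].round(0).astype(int)) for r in range(236,300,5)])
E
```

```text
0.08468627468311285
110 [(236, np.int64(-8), np.int64(-145), np.int64(38)), (241, np.int64(-13), np.int64(-146), np.int64(39)), (246, np.int64(-17), np.int64(-147), np.int64(39)), (251, np.int64(-22), np.int64(-147), np.int64(39)), (256, np.int64(-27), np.int64(-148), np.int64(40)), (261, np.int64(-31), np.int64(-148), np.int64(39)), (266, np.int64(-36), np.int64(-149), np.int64(39)), (271, np.int64(-40), np.int64(-150), np.int64(39)), (276, np.int64(-45), np.int64(-150), np.int64(39)), (281, np.int64(34), np.int64(-44), np.int64(-144)), (286, np.int64(32), np.int64(-44), np.int64(-144)), (291, np.int64(31), np.int64(-44), np.int64(-145)), (296, np.int64(30), np.int64(-43), np.int64(-146))]
130 [(236, np.int64(-9), np.int64(-129), np.int64(40)), (244, np.int64(-16), np.int64(-129), np.int64(39)), (252, np.int64(-23), np.int64(-130), np.int64(40)), (260, np.int64(-30), np.int64(-131), np.int64(40)), (268, np.int64(-38), np.int64(-132), np.int64(39)), (276, np.int64(-45), np.int64(-132), np.int64(39)), (284, np.int64(-53), np.int64(-134), np.int64(40)), (292, np.int64(-61), np.int64(-1
[... 6430 characters left out ...]
08, np.int64(-31), np.int64(0), np.int64(-42)), (316, np.int64(29), np.int64(0), np.int64(-153)), (324, np.int64(28), np.int64(0), np.int64(-156)), (332, np.int64(27), np.int64(0), np.int64(-156)), (340, np.int64(25), np.int64(0), np.int64(-156)), (348, np.int64(-117), np.int64(-1), np.int64(39)), (356, np.int64(-127), np.int64(-1), np.int64(40)), (364, np.int64(-79), np.int64(0), np.int64(-31)), (372, np.int64(-84), np.int64(0), np.int64(-33)), (380, np.int64(-152), np.int64(-1), np.int64(39)), (388, np.int64(20), np.int64(0), np.int64(-166)), (396, np.int64(24), np.int64(0), np.int64(-172)), (404, np.int64(23), np.int64(0), np.int64(-173)), (412, np.int64(24), np.int64(0), np.int64(-176))]
```

Tip at tool z about -43 mm and body at -139 mm, so everything real sits about 42 mm behind the reported TCP. I'll descend about 40 mm more, in two stages with a force check, then grip.

>>> {"fn": "move_arm", "kwargs": {
  "deltas": [0,0,0,0.08,-0.06,1.5,-1,0,0,0,0.08,-0.06,3,-1,0,0,0,0.08,-0.06,3.5,-1,0,0,0,0.08,-0.06,3.8,-1,0,0,0,0.08,-0.06,3.8,-1]
}}

```text
time: 5.05
tool_pos: [0.5284, 0.011, 0.0029]
ee_rot: [-3.141, -0.0, 1.836]
wrist_force: [0.1, 0.5, 0.6]
width: 0.0944
finger_force: 0.0
```

```bash
python3 - <<'E'
from h import *
o=robot.get_obs();print(o["tool_pos"],o["wrist_force"],o["width"])
s=snap('wrist');uv=np.array([(c,r) for r in range(225,262,3) for c in range(180,212,4)])
P=depthpts(s,uv);print((P[:,2]*1000).round(0).astype(int).reshape(-1,8))
E
```

```text
[0.52842548 0.01095102 0.00288837] [0.1063618  0.5124661  0.61709339] 0.09438181463357907
[[ 2  1  2 13 13 14 13 14]
 [ 0  0  2 12 13 13 14 14]
 [ 1  1  1 14 13 13 14 14]
 [ 2  1  1 12 13 13 14 14]
 [ 2  2  1 14 13 14 13 14]
 [ 2  1 11 13 14 15 14 13]
 [ 1  0 13 14 14 13 14 14]
 [ 2  1 49 49 48 44 13 13]
 [53 54 54 54 50 47 13 13]
 [58 60 59 58 55 48 14 13]
 [63 63 63 59 56 48 13 15]
 [67 69 66 64 56 49 14 14]
 [72 72 68 64 58 49 14 13]]
```

>>> {"fn": "move_arm", "kwargs": {
  "deltas": [0,0,0,0,0,0.2,-1,0,0,0,0,0,0.2,1,0,0,0,0,0,0.2,1,0,0,0,0,0,0.2,1,0,0,0,0,0,0.2,1,0,0,0,0,0,0.2,1,0,0,0,0,0,0.2,1,0,0,0,0,0,0.2,1]
}}

```text
time: 5.9
tool_pos: [0.5288, 0.011, 0.0009]
ee_rot: [3.141, -0.0, 1.836]
wrist_force: [0.6, -0.2, -0.5]
width: 0.051
finger_force: 30.0
```

```bash
python3 knob.py
```

```text
t 5.9 [0.5288 0.011  0.0009] [ 3.141 -0.     1.836] F [ 0.6 -0.2 -0.5] M [ 0.03 -0.16 -0.07] 0.05098772334342867 30.0Traceback (most recent call last):
  File "knob.py", line 8, in <module>
    vv,uu=np.mgrid[int(v)-22:int(v)+16,int(u)-25:int(u)+25];m=(g[vv,uu]<25).astype(np.uint8)
                                                               ~^^^^^^^
IndexError: index 420 is out of bounds for axis 0 with size 420
```

The nut is gripped at 51 mm. The knob has left the wrist view, so I'll track it with the scene camera and take a baseline now.

```bash
cat > sk.py <<'E'
import sys
from h import *
o=robot.get_obs();print("t",o['time'],o['tool_pos'].round(4),o['ee_rot'].round(3),"F",o['wrist_force'].round(1),"M",o['wrist_torque'].round(2),round(o['width'],4))
psi=.125;A=np.array([.5286,.0112]);U=np.array([[np.cos(psi),-np.sin(psi)],[np.sin(psi),np.cos(psi)]])
for n in("scene","top"):
    s=snap(n);f=210/np.tan(np.radians(s["fov_y"])/2);T=np.linalg.inv(s["T"])
    X=np.r_[A+U@[0,-.083],.072];q=T[:3,:3]@X+T[:3,3];u,v=s["cx"]-f*q[0]/q[2],s["cy"]+f*q[1]/q[2]
    w=s["image"][int(v)-14:int(v)+14,int(u)-14:int(u)+14].mean(2)
    k=np.clip(70-w,0,None);yy,xx=np.mgrid[:28,:28];k=k*(np.hypot(yy-14,xx-14)<10)
    cx,cy=(k*xx).sum()/k.sum()+int(u)-14,(k*yy).sum()/k.sum()+int(v)-14
    print(n,"pred",round(u,1),round(v,1),"knob",round(cx,2),round(cy,2),"sum",round(k.sum()),"unit mm",(1000*(plane(s,[(cx,cy)],.072)[0,:2]-A)@U).round(1))
    if len(sys.argv)>1:cv2.imwrite(f"pics/{n}_{sys.argv[1]}.png",cv2.resize(s["image"][int(v)-35:int(v)+35,int(u)-45:int(u)+45,::-1],None,fx=4.4,fy=4.4,interpolation=cv2.INTER_CUBIC))
E
python3 sk.py a; python3 -c "
import cv2,numpy as np;cv2.imwrite('pics/ab.png',cv2.convertScaleAbs(np.hstack([cv2.imread('pics/scene_a.png'),cv2.imread('pics/top_a.png')]),alpha=1.6))"
```

```text
t 5.95 [0.5288 0.011  0.001 ] [ 3.141 -0.     1.836] F [ 1.  -0.5 -1.2] M [ 0.02 -0.15 -0.09] 0.0511
scene pred 304.0 228.7 knob 305.89 228.26 sum 3313 unit mm [  5.5 -86. ]
top pred 337.7 227.5 knob 335.17 227.88 sum 4826 unit mm [ -0.2 -76.2]
```

View pics/ab.png

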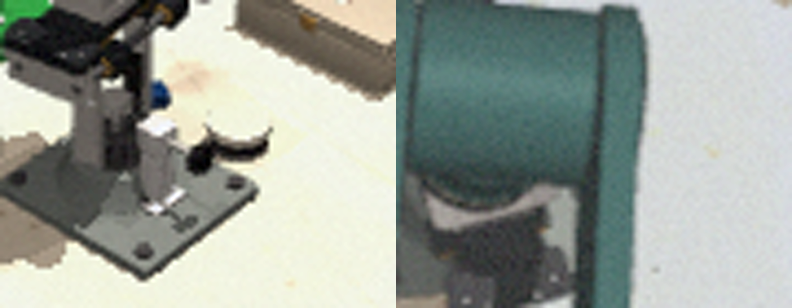

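The scene crop shows the nut gripped, the guide block, and the knob at about (304,228) in the full picture. The jar's dark rim is nearby at about 313, so I'll narrow the window. The top view is blocked by the arm.

```bash
cat > sk.py <<'E'
from h import *
o=robot.get_obs();print("t",o['time'],o['tool_pos'].round(4),o['ee_rot'].round(3),"F",o['wrist_force'].round(1),"M",o['wrist_torque'].round(2),round(o['width'],4))
psi=.125;A=np.array([.5286,.0112]);U=np.array([[np.cos(psi),-np.sin(psi)],[np.sin(psi),np.cos(psi)]])
s=snap("scene");f=210/np.tan(np.radians(s["fov_y"])/2);T=np.linalg.inv(s["T"])
def pr(y):
    q=T[:3,:3]@np.r_[A+U@[0,y],.072]+T[:3,3];return np.array([s["cx"]-f*q[0]/q[2],s["cy"]+f*q[1]/q[2]])
g=s["image"].mean(2);yy,xx=np.mgrid[215:242,285:325]
k=np.clip(60-g[215:242,285:325],0,None)*(np.hypot(yy-228,xx-304)<6.5)
c=np.array([(k*xx).sum(),(k*yy).sum()])/k.sum();a,b=pr(-.083),pr(-.079);e=(b-a)/np.linalg.norm(b-a)
print("knob",c.round(2),"along mm (rel)",round((c-a)@e/np.linalg.norm(b-a)*4,2),"4mm=px",(b-a).round(2))
print(g[221:236,296:317].round(0).astype(int))
E
python3 sk.py
```

```text
t 6.05 [0.5288 0.011  0.001 ] [ 3.141 -0.     1.836] F [ 1.8  0.2 -1.5] M [-0.   -0.21 -0.12] 0.0514
knob [305.14 228.17] along mm (rel) -2.66 4mm=px [-0.98 -0.53]
[[153 153 149 142 141 142 142 142 141 110 128 146 147 147 146 147 148 147
  149 148 147]
 [152 132  73 110 139 140 143 142 141 139  65 136 149 148 148 149 147 146
  146 148 148]
 [ 94  75  72 111 140 139 137 142 140 139  77  60  99 143 148 148 149 149
  148 149 147]
 [ 74  93  77 113 141 142 143 141 143  85  57  51  67  82  96 122 147 145
  147 148 100]
 [ 67  92 122 124 126 142 142 142  86  36  39  17  35  68  69  75  78  78
   77  77  76]
 [ 68  56  62  98 122 124  83  26  11  15   8  12  17  10  20  37  54  57
   41  41  37]
 [ 69  51  75  60  70 102  51  19  17   6   3  27  23  17  14   9   9   8
   11   6  15]
 [ 64  63  77  83  83  57  18  21   8   6  10  23  61  38  28  25  18  25
   32  26  26]
 [ 63  72  78  83  83  31  15  11   0   2  14  71  83  82  75  54  67  55
   57  65  81]
 [ 64  70  77  82  85  47  14  10   1   4   8  58  86 125 143 142 144 144
  144 145 143]
 [ 64  69  75  84  84  48  12   4   6   4  42  80  83  91 105 120 141 145
  143 145 141]
 [ 64  71  65  82  81  82  66  32  42  44  79  90  89  89  91  90  92 113
  145 148 147]
 [ 66  72  64  82  81  81  83  81  87  88  89  89  87  90  79  51  49  50
   78 116 144]
 [ 64  71  67  83  83  83  89  90  88  89  87  88  89  91  74  50  49  47
   60  95  95]
 [ 63  72 104 105  87  83  82  88  90  87  88  88  89  91  58  25  25  27
   69  88  83]]
```

>>> {"fn": "move_arm", "kwargs": {
  "deltas": [0,0,0.04,0,0,0,1,0,0,0.08,0,0,0,1,0,0,0.12,0,0,0,1,0,0,0.16,0,0,0,1,0,0,0.2,0,0,0,1,0,0,0.2,0,0,0,1]
}}

```text
time: 6.7
tool_pos: [0.529, 0.0111, 0.001]
ee_rot: [3.14, -0.0, 1.636]
wrist_force: [2.4, 1.1, -1.6]
width: 0.0515
finger_force: 30.0
```

```bash
sed -i 's/^print(g\[221.*/print("edge",g[228:232,298:304].round(0).astype(int).tolist(),g[228:232,299:303].mean().round(1))/' sk.py; python3 sk.py
```

```text
t 6.7 [0.529  0.0111 0.001 ] [ 3.14  -0.     1.636] F [ 2.4  1.1 -1.6] M [ 0.05 -0.47 -0.06] 0.0515
knob [304.18 227.67] along mm (rel) 1.22 4mm=px [-0.98 -0.53]
edge [[58, 82, 35, 10, 9, 5], [77, 81, 33, 9, 11, 11], [76, 83, 49, 9, 8, 1], [73, 83, 66, 30, 11, 11]] 38.1
```

The knob moved +3.9 mm along the pin axis, so the pin has sprung in. I'll add a small 0.04 rad to get off the slot's leading edge, then look again.

>>> {"fn": "move_arm", "kwargs": {
  "deltas": [0,0,0.02,0,0,0,1,0,0,0.04,0,0,0,1,0,0,0.04,0,0,0,1]
}}

```text
time: 7.05
tool_pos: [0.5291, 0.0111, 0.001]
ee_rot: [3.14, -0.0, 1.596]
wrist_force: [5.1, 1.4, -3.0]
width: 0.0512
finger_force: 30.0
```

```bash
python3 sk.py
```

```text
t 7.05 [0.5291 0.0111 0.001 ] [ 3.14  -0.     1.596] F [ 5.1  1.4 -3. ] M [ 0.07 -0.83  0.15] 0.0512
knob [304.01 227.67] along mm (rel) 1.76 4mm=px [-0.98 -0.53]
edge [[60, 50, 29, 12, 10, 6], [78, 83, 24, 8, 1, 2], [75, 82, 35, 10, 8, 6], [75, 82, 64, 25, 9, 8]] 33.2
```

>>> {"fn": "move_arm", "kwargs": {
  "deltas": [0,0,0,0,0,0,-1,0,0,0,0,0,0,-1,0,0,0,0,0,0,-1,0,0,0,0,0,0,-1,0,0,0,0,0,0,-1,0,0,0,0,0,-3,-1,0,0,0,0,0,-7,-1,0,0,0,0,0,-11,-1]
}}

```text
time: 7.9
tool_pos: [0.5275, 0.011, 0.1115]
ee_rot: [-3.139, -0.0, 1.596]
wrist_force: [0.7, 0.1, 0.5]
width: 0.0939
finger_force: 0.0
```

>>> {"fn": "move_arm", "kwargs": {
  "deltas": [0,0,-0.1,0,0,-1.5,1,0,0,-0.1,0,0,-1.5,1,0,0,-0.1,0,0,-1.5,1]
}}

```text
time: 8.2
tool_pos: [0.528, 0.0109, 0.1252]
ee_rot: [-3.141, -0.0, 1.694]
wrist_force: [-0.7, 0.1, -0.8]
width: 0.0733
finger_force: 0.0
```

```bash
python3 sk.py; python3 - <<'E'
from h import *
s=snap('wrist');np.savez('w1.npz',image=s['image'],depth=s['depth'],T=s['T'],fov_y=s['fov_y'],cx=s['cx'],cy=s['cy'])
E
sed -i 's/^st=P.*/st=P[(P[:,2]>.0835)\&(P[:,2]<.093)\&(np.hypot(P[:,0]-.5286,P[:,1]-.0112)<.02)]/; s/(uv\[:,1\]<232).*//' pol.py
sed -i 's/^kn=.*/kn=uv[(g<22)\&(np.hypot(P[:,0]-.539,P[:,1]+.068)<.02)];print("knob",plane(s,[kn.mean(0)],.076),len(kn))/' pol.py; python3 pol.py
python3 -c "
from h import *
psi=.125;y=-.120
go([.5286-np.sin(psi)*y,.0112+np.cos(psi)*y,.10],1.696)"
```

```text
t 8.2 [0.528  0.0109 0.1252] [-3.141 -0.     1.694] F [-0.7  0.1 -0.8] M [ 0.02  0.04 -0.03] 0.0733
knob [304.06 227.65] along mm (rel) 1.66 4mm=px [-0.98 -0.53]
edge [[74, 81, 31, 16, 6, 4], [77, 79, 22, 9, 6, 9], [75, 82, 33, 8, 7, 2], [71, 83, 65, 31, 12, 2]] 35.8
stud ((528.6597290039062, 11.064764022827148), 12.752113342285156) [0.52843131 0.01186121 0.08867723] 684
knob [[ 0.53792841 -0.06216837  0.076     ]] 140
px stud [[0.52918303 0.02170287 0.088     ]]
z/mm every 3deg [ 79  78  79  79  79  79  78  79  78  74  69  66  84 102  65  65  76  79
  79  78  79  79  79  79  78  80  79  78  79  79  66  66  65  65  65  65
  65  73  79  79  79  79  79  80  78  79  79  79  79  79  77  68  65  66
  66  65  68  73  77  79  79  79  79  79  80  79  78 114  97  79  78  65
  66  65  66  65  68  73  77  78  79  79  79  79  79  78  79  79  79  78
  76  77  77  77  76  75  66  70  79  79  79  79  79  79  79  79  79  79
  78  74  70  66  65  65  65  65  74  79  79  79]
slot phase deg mod 60 40.141091075497755
t 8.3 pos [0.5271 0.011  0.1237] rpy [-3.138e+00 -1.000e-03  1.694e+00] rot [-0.004 -0.001 -0.002] shift cm [-12.     0.18   2.36]
```

The nut turned about 13° (0.23 rad) and the knob is 4.3 mm in. Pin and slot agree to within a few degrees. Next I'll close the fingers and come down behind the knob.

>>> {"fn": "move_arm", "kwargs": {
  "deltas": [0,0,0,-4,0.18,0,1,0,0,0,-8,0.18,0,1,0,0,0,-12,0.18,0,1,0,0,0,-12,0.18,0,1,0,0,0,-12,0.18,4,1,0,0,0,-12,0.18,8,1,0,0,0,-12,0.18,10.2,1,0,0,0,-12,0.18,10.2,1]
}}

```text
time: 9.1
tool_pos: [0.5403, -0.1057, 0.0177]
ee_rot: [-3.13, -0.006, 1.695]
wrist_force: [-0.6, 0.9, -0.1]
width: 0.0023
finger_force: 0.0
```

```bash
cat > pv.py <<'E'
import sys
from h import *
psi=.125;A=np.array([.5286,.0112]);U=np.array([[np.cos(psi),-np.sin(psi)],[np.sin(psi),np.cos(psi)]])
o=robot.get_obs();print("unit TCP mm",(1000*(o["tool_pos"][:2]-A)@U).round(1),"z",o["tool_pos"][2].round(4),"F unit",(o["wrist_force"][:2]@U).round(1),o["wrist_force"][2].round(1),"w",round(o["width"],4),"t",o["time"])
go(np.r_[A+U@[0,float(sys.argv[1])],.021],1.696)
s=snap('wrist');vv,uu=np.mgrid[0:420,0:560];Q=depthpts(s,np.c_[uu.ravel(),vv.ravel()]);d=np.c_[(Q[:,:2]-A)@U,Q[:,2]]*1000
g=s["image"].mean(2).ravel()
k=(abs(d[:,0])<9)&(abs(d[:,1]+77)<20)&(abs(d[:,2]-76)<11)&(g<45);d=d[k];print("knob pts",k.sum(),"y range",np.percentile(d[:,1],[2,50,98]).round(1) if k.sum() else "","x",d[:,0].mean().round(1))
E
python3 pv.py -.120; python3 sk.py
```

```text
unit TCP mm [  -3.  -117.5] z 0.0177 F unit [-0.5  1. ] -0.1 w 0.0023 t 9.1
t 9.1 pos [ 0.5403 -0.1057  0.0177] rpy [-3.13  -0.006  1.695] rot [-0.011 -0.006 -0.   ] shift cm [-0.25  0.29 -0.33]
knob pts 734 y range [-80.8 -75.7 -72.2] x 0.1
t 9.15 [ 0.5426 -0.1065  0.0208] [-3.135e+00 -3.000e-03  1.696e+00] F [-1.2 -0.8  0.2] M [-0.06  0.05 -0.05] 0.0011
knob [302.9  228.16] along mm (rel) 4.45 4mm=px [-0.98 -0.53]
edge [[78, 92, 40, 12, 4, 3], [79, 92, 25, 5, 0, 7], [76, 85, 31, 7, 5, 4], [71, 87, 69, 31, 9, 13]] 37.1
```

>>> {"fn": "move_arm", "kwargs": {
  "deltas": [0,0,0,0.8,0,0,1,0,0,0,1.6,0,0,1,0,0,0,2.2,0,0,1,0,0,0,2.4,0,0,1,0,0,0,2.4,0,0,1]
}}

```text
time: 9.7
tool_pos: [0.5424, -0.0836, 0.0245]
ee_rot: [3.141, 0.0, 1.697]
wrist_force: [-0.4, 0.7, 0.1]
width: 0.0003
finger_force: 0.0
```

```bash
python3 pv.py -.073
```

```text
unit TCP mm [  1.9 -95.8] z 0.0245 F unit [-0.3  0.8] 0.1 w 0.0003 t 9.7
t 9.7 pos [ 0.5424 -0.0836  0.0245] rpy [3.141 0.    1.697] rot [0.001 0.    0.001] shift cm [ 2.28 -0.19  0.34]
knob pts 760 y range [-86.6 -75.  -72.1] x 0.1
```

>>> {"fn": "move_arm", "kwargs": {
  "deltas": [0,0,0,0,-0.15,0.3,1,0,0,0,0,-0.15,0.3,1,0,0,0,0.15,-0.15,0.3,1,0,0,0,0.3,-0.15,0.3,1,0,0,0,0.45,-0.15,0.3,1,0,0,0,0.6,-0.15,0.3,1,0,0,0,0.7,-0.15,0.3,1,0,0,0,0.7,-0.15,0.3,1]
}}

```text
time: 10.55
tool_pos: [0.5397, -0.0772, 0.0208]
ee_rot: [-3.142, -0.0, 1.696]
wrist_force: [-0.2, -1.6, -0.7]
width: 0.0006
finger_force: 0.5
```

```bash
python3 pv.py -.073; python3 sk.py
```

```text
unit TCP mm [  0.  -89.1] z 0.0208 F unit [-0.4 -1.6] -0.7 w 0.0006 t 10.55
t 10.55 pos [ 0.5397 -0.0772  0.0208] rpy [-3.142 -0.     1.696] rot [-0. -0. -0.] shift cm [ 1.61 -0.   -0.02]
knob pts 785 y range [-79.8 -71.  -68.3] x 0.0
t 10.6 [ 0.5397 -0.0772  0.0208] [-3.142 -0.     1.696] F [ 0.  -1.2 -0.8] M [-0.2   0.05  0.02] 0.0003
knob [303.39 228.32] along mm (rel) 2.6 4mm=px [-0.98 -0.53]
edge [[74, 33, 3, 45, 59, 58], [76, 35, 7, 43, 59, 62], [80, 52, 14, 78, 61, 60], [73, 92, 74, 36, 56, 59]] 46.8
```

>>> {"fn": "move_arm", "kwargs": {
  "deltas": [0,0,0,0.15,0,0,1,0,0,0,0.3,0,0,1,0,0,0,0.45,0,0,1,0,0,0,0.6,0,0,1,0,0,0,0.75,0,0,1,0,0,0,0.9,0,0,1,0,0,0,1.05,0,0,1,0,0,0,1.2,0,0,1]
}}

```text
time: 11.45
tool_pos: [0.5382, -0.0653, 0.0208]
ee_rot: [-3.142, -0.0, 1.696]
wrist_force: [-0.0, -1.6, -0.8]
width: 0.0004
finger_force: 0.7
```

```bash
python3 pv.py -.073
```

```text
unit TCP mm [  0.  -77.1] z 0.0208 F unit [-0.2 -1.6] -0.8 w 0.0004 t 11.45
t 11.45 pos [ 0.5382 -0.0653  0.0208] rpy [-3.142 -0.     1.696] rot [-0. -0. -0.] shift cm [ 0.41 -0.   -0.02]
knob pts 559 y range [-67.3 -60.8 -57.1] x 0.1
```

>>> {"fn": "move_arm", "kwargs": {
  "deltas": [0,0,0,0.1,0,0,1,0,0,0,0.2,0,0,1,0,0,0,0.3,0,0,1,0,0,0,0.35,0,0,1,0,0,0,0.35,0,0,1]
}}

```text
time: 12.0
tool_pos: [0.5379, -0.0617, 0.0209]
ee_rot: [3.142, -0.0, 1.696]
wrist_force: [-0.0, -0.3, -0.7]
width: 0.0005
finger_force: 0.4
```

```bash
python3 pv.py -.073
```

```text
unit TCP mm [  0.1 -73.5] z 0.0209 F unit [-0.1 -0.3] -0.7 w 0.0005 t 12.0
t 12.0 pos [ 0.5379 -0.0617  0.0209] rpy [ 3.142 -0.     1.696] rot [ 0. -0. -0.] shift cm [ 0.05 -0.01 -0.01]
knob pts 291 y range [-64.4 -59.4 -57.1] x 0.1
```

Half-millimetre steps until the force rises.

>>> {"fn": "move_arm", "kwargs": {
  "deltas": [0,0,0,0.05,0,0,1,0,0,0,0.1,0,0,1,0,0,0,0.1,0,0,1]
}}

```text
time: 12.35
tool_pos: [0.5378, -0.0613, 0.021]
ee_rot: [3.141, 0.001, 1.696]
wrist_force: [-0.3, -2.2, -0.3]
width: 0.0005
finger_force: 1.1
```

>>> {"fn": "move_arm", "kwargs": {
  "deltas": [0,0,0,0.05,0,0,1,0,0,0,0.05,0,0,1]
}}

```text
time: 12.55
tool_pos: [0.5378, -0.0613, 0.021]
ee_rot: [3.141, 0.002, 1.696]
wrist_force: [0.7, -4.7, -0.5]
width: 0.0004
finger_force: 2.2
```

>>> {"fn": "move_arm", "kwargs": {
  "deltas": [0,0,0,0.05,0,0,1,0,0,0,0.1,0,0,1,0,0,0,0.1,0,0,1]
}}

```text
time: 12.85
tool_pos: [0.5378, -0.0613, 0.021]
ee_rot: [3.141, 0.003, 1.695]
wrist_force: [-0.4, -7.0, -2.1]
width: 0.0007
finger_force: 3.4
```

```bash
python3 pv.py -.073;python3 - <<'E'
from h import *
s=snap('wrist');psi=.125;A=np.array([.5286,.0112]);U=np.array([[np.cos(psi),-np.sin(psi)],[np.sin(psi),np.cos(psi)]])
vv,uu=np.mgrid[0:420,0:560];Q=depthpts(s,np.c_[uu.ravel(),vv.ravel()]);d=np.c_[(Q[:,:2]-A)@U,Q[:,2]]*1000;g=s["image"].mean(2).ravel()
for y in range(-68,-28,2):
    k=(abs(d[:,0])<4)&(abs(d[:,1]-y)<1)&(d[:,2]<100);print(y,k.sum(),np.median(d[k,2]).round(0) if k.any() else "",np.median(g[k]).round(0) if k.any() else "")
E
```

```text
unit TCP mm [  0.1 -73.1] z 0.021 F unit [-1.2 -6.9] -2.1 w 0.0007 t 12.85
t 12.85 pos [ 0.5378 -0.0613  0.021 ] rpy [3.141e+00 3.000e-03 1.695e+00] rot [ 0.     0.003 -0.001] shift cm [ 0.01 -0.01 -0.  ]
knob pts 261 y range [-64.  -59.2 -57. ] x 0.1
-68 0  
-66 0  
-64 108 91.0 54.0
-62 138 90.0 77.0
-60 49 85.0 15.0
-58 61 85.0 16.0
-56 59 85.0 17.0
-54 71 84.0 17.0
-52 61 83.0 47.0
-50 50 84.0 136.0
-48 61 84.0 144.0
-46 61 84.0 145.0
-44 63 84.0 155.0
-42 59 84.0 160.0
-40 59 85.0 173.0
-38 61 84.0 176.0
-36 64 84.0 176.0
-34 65 84.0 177.0
-32 78 84.0 161.0
-30 98 77.0 101.0
```

The knob runs dark right up to the block face at -52 with no gap, and the stop is firm at 7 N, so the pin is home. Backing off.

>>> {"fn": "move_arm", "kwargs": {
  "deltas": [0,0,0,-0.5,0,0,1,0,0,0,-1.5,0,0,1,0,0,0,-3,0,0,1,0,0,0,-5,0,0,1,0,0,0,-5,0,-3,1,0,0,0,-5,0,-7,1,0,0,0,-5,0,-10,1,0,0,0,-5,0,-10,1]
}}

```text
time: 13.75
tool_pos: [0.5473, -0.1108, 0.127]
ee_rot: [3.131, 0.004, 1.695]
wrist_force: [0.3, 0.0, 0.4]
width: 0.0
finger_force: 0.0
```

```bash
python3 - <<'E'
from h import *
o=robot.get_obs();print(o["tool_pos"],o["wrist_force"],o["qvel"].round(3))
s=snap('wrist');psi=.125;A=np.array([.5286,.0112]);U=np.array([[np.cos(psi),-np.sin(psi)],[np.sin(psi),np.cos(psi)]])
vv,uu=np.mgrid[0:420,0:560];Q=depthpts(s,np.c_[uu.ravel(),vv.ravel()]);d=np.c_[(Q[:,:2]-A)@U,Q[:,2]]*1000;g=s["image"].mean(2).ravel()
for y in range(-90,-40,2):
    k=(abs(d[:,0])<4)&(abs(d[:,1]-y)<1)&(d[:,2]<100);print(y,k.sum(),np.median(d[k,2]).round(0) if k.any() else "",np.median(g[k]).round(0) if k.any() else "")
E
```

```text
[ 0.54733231 -0.11079655  0.12696801] [0.25664609 0.02401806 0.37052895] [ 0.004  0.03   0.088 -0.002 -0.039  0.002]
-90 11 1.0 177.0
-88 6 2.0 142.0
-86 16 13.0 98.0
-84 16 13.0 88.0
-82 16 13.0 77.0
-80 16 13.0 73.0
-78 16 14.0 73.0
-76 16 14.0 73.0
-74 16 13.0 84.0
-72 16 13.0 71.0
-70 16 13.0 68.0
-68 16 13.0 69.0
-66 16 13.0 67.0
-64 0  
-62 18 84.0 34.0
-60 18 85.0 12.0
-58 27 85.0 16.0
-56 18 85.0 17.0
-54 27 84.0 14.0
-52 28 83.0 74.0
-50 20 84.0 122.0
-48 30 84.0 128.0
-46 20 84.0 129.0
-44 30 85.0 132.0
-42 30 85.0 137.0
```

The knob's outer face is at about -62 mm, home against the block, and the arm is clear. Settling briefly, then handing in.

>>> {"fn": "move_arm", "kwargs": {
  "deltas": [0,0,0,0,0,0,1,0,0,0,0,0,0,1,0,0,0,0,0,0,1]
}}

```text
time: 14.1
tool_pos: [0.5427, -0.1088, 0.1188]
ee_rot: [-3.138, -0.002, 1.696]
wrist_force: [-0.7, 0.1, -0.7]
width: 0.0005
finger_force: 0.0
```

```bash
python3 -c "
from bench import robot
print(robot.close_job())"
```

```text
the job is handed in; nothing more can be done
None
```

The job is handed in with no verdict returned: by camera, the nut is turned about 0.23 rad clockwise into its next slot, the lock pin is home against the guide block, and the arm is clear. The stones, jar and eraser were never approached.

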